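Start an exposure on the vacuum UV unit

TASK

A photopolymer plate is lying ready in the UV exposure unit: with the fingertips push the grey lid gently down until it is fully shut, then press the red mains rocker right over to on, then the black vacuum rocker right over to on, and last tap the green start button and let it come up again. Touch each one lightly and in that order, so that no lamp or pump runs with the lid up. Leave the timer dial as it is set, pick nothing up, and do not disturb the inks and tools round about.

Things in the scene. Friction and masses are not known exactly. Their poses are not given: they have to be found in the camera images.
- exposer: fixed white case 340 mm deep (x), 400 wide (y), top 95 mm up; origin: centre of its underside; x points away from its front, which faces the robot, y left, z up. Control strip along the front, controls at x = -129 mm: red mains rocker y = 140, black vacuum rocker y = 65, black timer dial y = -15, green start button y = -140. Behind the strip: glass bed with the plate, under the hinged grey lid
- lid (a joint): angle of the grey lid's hinge, rad: 0 = shut, grows as its front edge rises; starts 0.28 to 0.5 open. Flat, 243 mm deep, 360 wide, 20 thick; hinged on a line along the unit's y at x = 157, z = 100 mm in its frame. Friction holds it where it is left; 2 to 4 N down near the front edge moves it. Shut, its face is 116 mm above the table, front edge at x = -86 mm; pressed on there it gives 3 mm at 10 N
- lid_edge (a point): place to push: top of the lid, middle of the bright metal trim along its front edge (20 mm back from the edge). It swings down and towards the robot as the lid shuts; shut, it is at x = -66, y = 0, z = 118 mm in the unit's frame
- mains (a joint): angle of the red rocker, rad: 0 = off (the end near the robot stands up), 0.36 = on (that end pressed down). It stays where it is left, so press it right over; 1 to 3 N on the near end moves it; at the end of its throw it gives about 1 to 2 mm at 7 N, then is rigid
- mains_on (a point): place to press: top of the red rocker's near end (white bar on that half). Rocker 40 mm long (unit's x), 24 wide, its face a V; pivot at x = -129, y = 140, z = 101 mm in the unit's frame. Off: this point is 13 mm from the pivot towards the robot and 114 mm above the table (the very end 15 mm and 115 mm). Fully on: 16 mm and 108 to 109 mm. Pressed too near the pivot it does not turn
- vacuum (a joint): angle of the black rocker in rad, exactly like the red one: 0 = off, 0.36 = on
- vacuum_on (a point): place to press: top of the black rocker's near end (white bar), as on the red rocker and at the same heights; its pivot is at x = -129, y = 65, z = 101 mm in the unit's frame
- start (a joint): travel of the green start button in m: 0 = up, 0.008 = fully down; sprung: about 1.3 N to begin, 5 N at 4 mm, 8 N fully down; it comes up by itself
- start_top (a point): centre of the top of the green start button (28 mm diameter, in a steel ring 44 mm across whose top is 12 mm above the strip); moves with it; when up it is 117 mm above the table and 10 mm above its ring
- timer_pointer (a point): tip of the bar grip of the black timer dial (38 mm across, its grip about 45 mm above the strip), 18 mm from its axis; the dial turns easily; it must stay as set
- ink_jar: glass ink jar with black cap, 64 mm across, 75 mm high, standing beside the unit's right side (-y); origin at the centre of its underside
- ink_tin: flat ink tin with orange label, 72 mm across, 50 mm high, standing beside the unit's left side (+y); origin at the centre of its underside
- lino_block: carved grey lino on a wooden block, 100 x 75 x 23 mm, lying on the cutting mat left of the unit; origin at the centre of its underside
- gouge_dark: lino gouge with a dark mushroom handle, 125 mm long, 32 mm high, lying on the cutting mat; origin under the joint of handle and blade, blade along its +x
- gouge_light: lino gouge with a lighter mushroom handle, same size, lying on the cutting mat; origin as on the other
- brayer: ink roller with red handle, 200 mm long, roller 100 mm wide, 40 mm high, lying on the glass ink slab right of the unit; origin about its middle, roller to its +x

How it is judged:
On the way, in this order (a step that is already met when the one before it is completed fails the run):
1. the lid is pushed fully shut (value of joint lid below 0.04 rad), for 0.1 s.
2. the red mains rocker is on (value of joint mains above 0.27 rad), for 0.1 s.
3. the black vacuum rocker is on (value of joint vacuum above 0.27 rad), for 0.1 s.
4. the green start button is tapped down (value of joint start above 0.0025 m), for 0.02 s.
At the end, for the whole second after the job is handed in: The lid is shut (within 0.04 rad), the red and black rockers are both on (above 0.27 of 0.36 rad), the start button has been tapped (at least 2.5 mm) and is up again, the timer dial is as it was set (pointer within 6 mm) and the inks and tools are where they were (within 15 mm) (value of joint lid below 0.04 rad and value of joint each of mains, vacuum above 0.27 rad and value of joint start below 0.0015 m and distance of timer_pointer from where it was at the start of the episode below 0.006 m and distance of each of ink_jar, ink_tin, lino_block, gouge_dark, gouge_light, brayer from where it was at the start of the episode below 0.015 m); the robot touches nothing.
It fails at once if out of order: mains on while the lid is up, vacuum on before the mains, or start pressed before lid, mains and vacuum are ready ((value of joint mains above 0.2 rad and value of joint lid above 0.06 rad) or (value of joint vacuum above 0.2 rad and value of joint mains below 0.2 rad) or (value of joint start above 0.002 m and (value of joint lid above 0.06 rad or value of joint any of mains, vacuum below 0.2 rad))).
It fails at once if the unit pressed or struck harder than a light touch (30 N) (contact force between any of the fingers, the arm and exposer above 30 N).
It fails at once if the lid lifted further open (value of joint lid above 0.58 rad).
It fails at once if the timer dial turned (pointer moved over 6 mm) (distance of timer_pointer from where it was at the start of the episode above 0.006 m).
It fails at once if an ink or tool moved or lifted (over 15 mm) (distance of any of ink_jar, ink_tin, lino_block, gouge_dark, gouge_light, brayer from where it was at the start of the episode above 0.015 m).
It also fails if it takes over 48 s, if anything falls off the work surface, if the arm or the gripper's body presses on something with over 40 N, if the wrist force passes 120 N, or if a joint passes its speed limit or range.

ROBOT

A 7-joint arm with a two-finger parallel gripper is mounted at the origin on the work surface. World frame = base frame: x ahead of the robot, y to its left, z up, the work surface at z = 0. Lengths are in m, angles in rad, forces in N, time in s.
With the tool pointing down it reaches from about 0.4 to 0.875 m from the base axis. Payload 19.3 kg.
Tool frame: the origin (TCP) lies midway between the tips of the shut fingers; the grasp point (between the pads) lies 19 mm behind it; z points along the fingers, y is the line along which they close (so a half turn about z gives the same grasp; the last joint's range is limited). The gripper opens to 85 mm and grips with 20 to 120 N. Pads are 22 mm wide; open, the fingers measure 114 mm over their backs; the gripper's body (76 mm by 85 mm) begins 54 mm behind the grasp point. The pads swing forward as they close: fully open they stand 13 mm farther back than shut.
Start: joints at [-1.317, 0.521, -0.036, 1.599, 0.021, 1.021, -0.113], TCP at [0.199, 0.593, 0.231] pointing down, gripper open.
Joint ranges: [-2.91, 2.91], [-0.3, 2.13], [-1.5, 1.42], [0.17, 2.43], [-1.26, 4.41], [0.16, 1.93], [-2.52, 2.52]. Speed limits (rad/s): [1.89, 1.89, 2.39, 2.39, 3.01, 3.01, 3.01].

INTERFACE

Orientations are given as [roll, pitch, yaw] about the fixed x, y, z axes, in that order (R = Rz(yaw) Ry(pitch) Rx(roll)).
In Python, from workcell import bot gives the robot as it stands.
- The arm moves only by the tool move_arm, never from a script. Its argument "moves" is a list that holds one entry, the list of rows, each a list of 7 numbers: the opening, from 0 (shut) to 1 (fully open), then the shift along the tool's x, y, z in units of 1000 mm (1.0 is 1000 mm), then the turn, a rotation vector about the tool's x, y, z in units of 2 pi rad (1.0 is 2 pi rad). A call has 1 to 5 rows; each row is the pose to reach, as a shift and turn from the pose commanded when the call began, along the tool's axes at that moment, turning the shorter way round; what a row does not reach only later rows make up. A row lasts 1/10 s, in which the tool goes at most 50 mm and 8.59 degrees, less where a joint would pass 70% of its speed; a pose out of reach is approached as far as the arm can. A call with a number of a shift or a turn outside -1 to 1 is refused whole. A call with a gripper value outside its range is refused whole. The fingers move at their own pace and stop on an object; "force" is the grip in N (left out, the last holds). Time passes only in rows, so rows that repeat a pose let the fingers close. It gives the time, the measured TCP pose, the force, the opening and the grip force at its end, in the units of the state.
- bot.observe(): the state, without advancing time (a new reading comes with each control period).
- bot.grab_frame(name): name is "scene" or "top"; returns the picture (384x512x3 uint8, red, green, blue); there is no depth.
- bot.camera_params(name): a dict with "vertical_fov" (degrees; the focal length in pixels is half the picture's height over the tangent of half this angle, whatever the lens; pixels are square), "cx", "cy" (the principal point, pixels), "R" (3x3) and "t" (3): a world point X has camera coordinates R X + t. Camera axes: x right, y down, z forward; pixel columns grow to the right and rows downward; lengths in m; the calibration is good to about 2 mm. A picture is of the moment at which its call begins. camera_params takes no time and is no camera call.
- bot.job_done(): hands the job in; it is judged then, once.
The state is a dict: "clock": time; "qpos": joint angles; "qd": joint speeds; "joint_efforts": joint torques, N m; "position": TCP position; "tool_rot": TCP orientation; "force": force on the tool from outside, world axes, zero at the start; "moment": the same for the moment, N m; "grip_width": finger opening in m; "finger_force": force on a finger pad.
Only numpy, scipy, OpenCV 4.12 (cv2) and the standard library are available. Lean on these libraries where they do the work, as an engineer would, in place of code of your own. Each camera call takes 0.05 s, during which the arm holds its last target. There are 200 camera calls.

## Working session

There is one attempt and no reset: what is moved stays moved. The work goes in short steps, Python scripts to look and compute and a tool call to move; the robot and the scene stay as the last step left them, time stands still between calls to the robot, and variables do not carry over. Pictures are saved under pics/ and viewed, at most 10 in all, crops included, and the job is handed in when it is done.

Besides the shell and the picture viewer there is one more tool, called after ">>>" by a JSON object that holds its "fn" and its "kwargs", one argument or row to a line. move_arm: Moves the arm, as the interface text tells. Shifts and turns lie within -1 to 1; 1 stands for 1000 mm of shift or 2 pi rad of turn. Its arguments: {"type":"object","properties":{"moves":{"type":"array"},"force":{"type":"number"}},"required":["moves"]}

```bash
mkdir -p pics
python3 - <<'E'
from workcell import bot
import cv2,numpy as np
for n in("scene","top"):
    f=bot.grab_frame(n); cv2.imwrite(f"pics/{n}0.png",f[:,:,::-1]); p=bot.camera_params(n); print(n,p)
    cv2.imwrite(f"pics/{n}0b.png",cv2.resize(f[:,:,::-1],(800,600),interpolation=cv2.INTER_CUBIC))
print(bot.observe())
E
```

```text
scene {'vertical_fov': 57.532617101971994, 'cx': 254.71882937697217, 'cy': 192.9436253931211, 'R': array([[-0.70726058,  0.70671782,  0.01823185],
       [ 0.3780611 ,  0.39989166, -0.83495896],
       [-0.59737114, -0.5836408 , -0.55001012]]), 't': array([ 0.41831776, -0.13998783,  1.64957671])}
top {'vertical_fov': 56.19601140614948, 'cx': 256.687762448025, 'cy': 191.0966287045532, 'R': array([[ 0.01946428, -0.99967578,  0.01641558],
       [-0.99003556, -0.02156166, -0.13915706],
       [ 0.13946589, -0.01354342, -0.99013425]]), 't': array([-0.01960878,  0.60172536,  1.62965911])}
{'clock': 0.1, 'qpos': array([-1.31722363,  0.52191657, -0.03633515,  1.59992954,  0.02119685,
        1.02108007, -0.11280469]), 'qd': array([-0.00027553, -0.00254588, -0.00034613, -0.00100692,  0.00011527,
        0.00097877, -0.00047849]), 'joint_efforts': array([ 5.14904285e-03, -9.28488564e+01,  1.98444463e+00, -3.70530903e+01,
        1.82450598e-02,  5.36434294e-03, -8.91693230e-05]), 'position': array([0.19877625, 0.59224936, 0.23081445]), 'tool_rot': array([-3.14064570e+00,  5.84469410e-05,  2.81780898e+00]), 'force': array([-4.19891080e-01,  5.95596038e-05,  3.37527126e-01]), 'moment': array([0.00438879, 0.01440594, 0.00633633]), 'finger_force': 0.0, 'grip_width': 0.08544764278277793}
```

View pics/top0b.png

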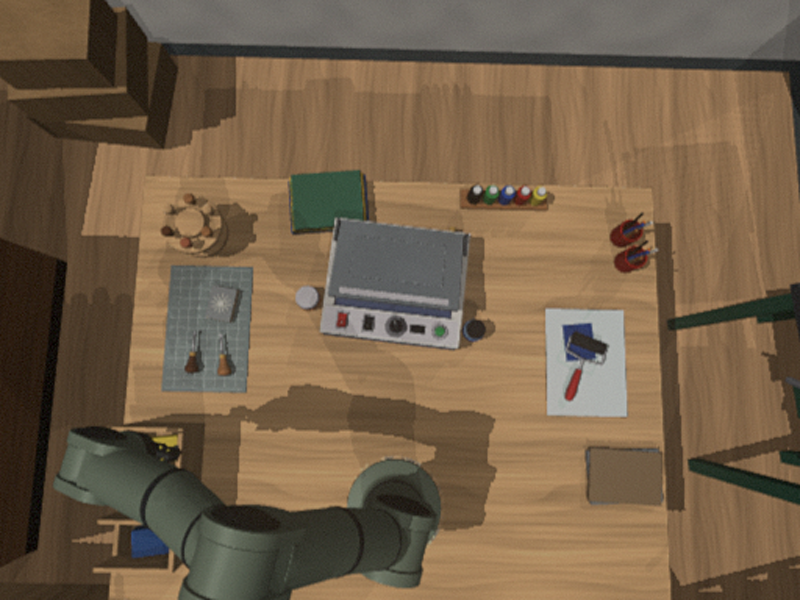

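View pics/scene0b.png

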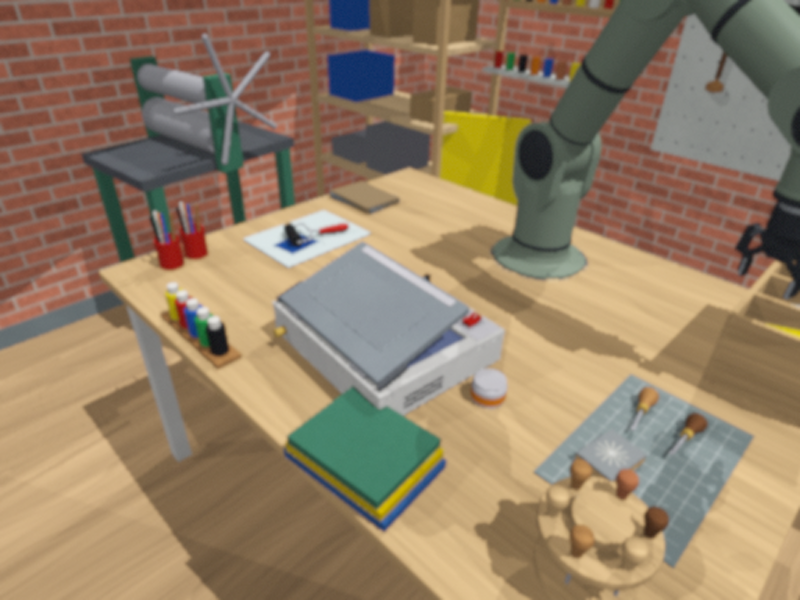

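The top view shows the unit from above: red rocker ≈(342,319), black rocker (369,322), dial (397,325), green button (440,330), and lid trim from (341,290) to (448,300), all in the 800x600 picture. The scene view confirms the lid is open. Next I measure these points.

```bash
cat > h.py <<'E'
import numpy as np,cv2
from workcell import bot
def ray(n,px,z):
    p=bot.camera_params(n); f=192/np.tan(np.radians(p['vertical_fov'])/2)
    d=p['R'].T@np.array([(px[0]-p['cx'])/f,(px[1]-p['cy'])/f,1]); c=-p['R'].T@p['t']
    return c+d*(z-c[2])/d[2]
def blob(m,lo,hi):
    n,l,s,c=cv2.connectedComponentsWithStats(m.astype(np.uint8))
    return [(s[i,4],c[i],s[i,:4]) for i in range(1,n) if lo<=s[i,4]<=hi]
E
python3 - <<'E'
from h import *
f=cv2.imread('pics/top0.png'); h=cv2.cvtColor(f,cv2.COLOR_BGR2HSV); H,S,V=cv2.split(h)
w=np.zeros(H.shape,bool); w[190:225,203:300]=1
r=blob(w&((H<8)|(H>172))&(S>120)&(V>70),8,500); g=blob(w&(H>45)&(H<80)&(S>100),8,500)
k=blob(w&(V<60),15,900)
print('red',r);print('green',g);print('dark',k)
R=ray('top',r[0][1],.107); G=ray('top',g[0][1],.117); d=(R-G)[:2]
print(R,G,np.hypot(*d),'yaw',np.arctan2(-d[0],d[1]))
yaw=np.arctan2(-d[0],d[1]); M=np.array([[np.cos(yaw),-np.sin(yaw)],[np.sin(yaw),np.cos(yaw)]])
o=(R[:2]+G[:2])/2-M@[-.129,0]; print('origin',o)
for b in k: print('dark', b[1], M.T@(ray('top',b[1],.107)[:2]-o))
# trim
t=np.zeros(H.shape,bool); t[178:200,214:292]=1
for b in blob(t&(V>150)&(S<40),30,2000):print('trim',b)
cv2.imwrite('pics/crop.png',cv2.resize(f[130:230,195:310],(690,600),interpolation=cv2.INTER_CUBIC))
E
```

```text
red [(np.int32(41), array([218.41463415, 204.2195122 ]), array([216, 200,   6,   9], dtype=int32))]
green [(np.int32(21), array([281.        , 211.61904762]), array([279, 210,   5,   5], dtype=int32))]
dark [(np.int32(39), array([235.33333333, 206.33333333]), array([233, 202,   6,   9], dtype=int32)), (np.int32(54), array([253.90740741, 208.24074074]), array([249, 204,  11,   9], dtype=int32)), (np.int32(37), array([266.86486486, 210.        ]), array([263, 208,   9,   5], dtype=int32))]
[0.53039871 0.16232932 0.107     ] [ 0.50245495 -0.11513207  0.117     ] 0.2788649824999315 yaw -0.10037380970923343
origin [0.64477754 0.01067214]
dark [235.33333333 206.33333333] [-0.12925163  0.0637827 ]
dark [253.90740741 208.24074074] [-0.12770237 -0.01903909]
dark [266.86486486 210.        ] [-0.1285152  -0.07704767]
trim (np.int32(162), array([252.68518519, 189.16049383]), array([217, 184,  70,  11], dtype=int32))
trim (np.int32(45), array([229.06666667, 198.24444444]), array([218, 197,  26,   3], dtype=int32))
```

View pics/crop.png

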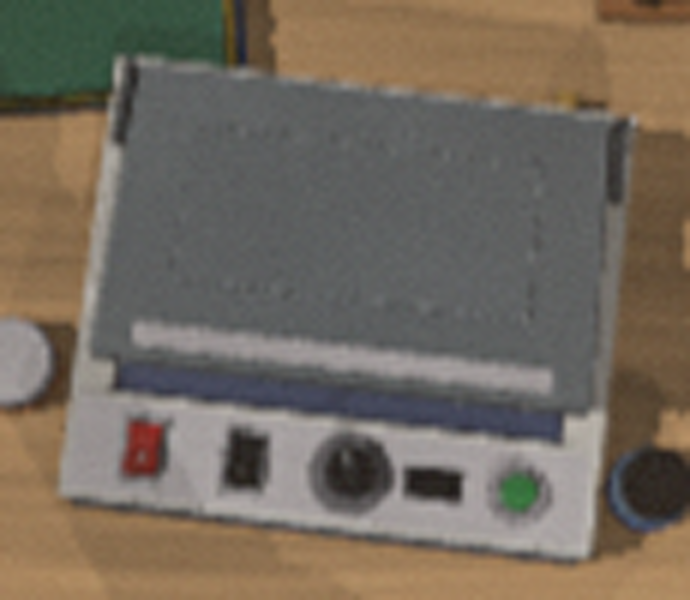

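```bash
cat >> h.py <<'E'
from scipy.spatial.transform import Rotation as Ro
from scipy.optimize import brentq
O=np.array([.6448,.0107,0]); U=Ro.from_euler('z',-.1004)
def unit(p): return U.apply(p)+O
def trim(a): return np.array([.157-.223*np.cos(a)+.018*np.sin(a),0,.1+.223*np.sin(a)+.018*np.cos(a)])
def go(p):
    s=bot.observe(); T=Ro.from_euler('xyz',s['tool_rot']); g=U*Ro.from_euler('xyz',[np.pi,0,np.pi])
    print('shift',np.round(T.inv().apply(unit(p)-s['position']),4),'turn',np.round((T.inv()*g).as_rotvec()/2/np.pi,4),'F',s['force'].round(1),'unitpos',U.inv().apply(s['position']-O).round(4),s['clock'])
E
python3 - <<'E'
from h import *
px=(252.69,189.16)
f=lambda a:U.inv().apply(ray('top',px,trim(a)[2])-O)[0]-trim(a)[0]
for a in np.arange(0,.61,.1): print(a.round(1),f(a).round(4))
try:
    a=brentq(f,.2,.6); print(a,trim(a),U.inv().apply(ray('top',px,trim(a)[2])-O))
except Exception as e: print(e)
go([-.05,0,.33])
E
```

```text
0.0 0.0209
0.1 0.0148
0.2 0.0065
0.3 -0.0038
0.4 -0.0161
0.5 -0.0302
0.6 -0.046
0.26531848091761423 [-0.05347712  0.          0.17584447] [-0.05347712 -0.00419699  0.17584447]
shift [-0.5591 -0.4206 -0.0988] turn [-0.0002 -0.     -0.0356] F [-0.4  0.   0.3] unitpos [-0.5021  0.5339  0.2308] 0.1
```

>>> {"fn": "move_arm", "kwargs": {
  "moves": [
    [[0,0,0,-0.05,0,0,0],[0,0,0,-0.1,0,0,0],[0,-0.56,-0.42,-0.1,0,0,-0.0356],[0,-0.56,-0.42,-0.1,0,0,-0.0356],[0,-0.56,-0.42,-0.1,0,0,-0.0356]]
  ]
}}

```text
clock: 0.6
position: [0.2846, 0.4673, 0.3312]
tool_rot: [-3.141, 0.0, 3.045]
force: [0.7, 1.2, -0.1]
grip_width: 0.0123
finger_force: 0.0
```

```bash
python3 -c "
from h import *
go([-.05,0,.33])"
```

```text
shift [-0.3525 -0.4196  0.0013] turn [-0.      0.      0.0006] F [ 0.7  1.2 -0.1] unitpos [-0.4041  0.4182  0.3312] 0.6
```

>>> {"fn": "move_arm", "kwargs": {
  "moves": [
    [[0,-0.35,-0.42,0,0,0,0],[0,-0.35,-0.42,0,0,0,0],[0,-0.35,-0.42,0,0,0,0],[0,-0.35,-0.42,0,0,0,0],[0,-0.35,-0.42,0,0,0,0]]
  ]
}}

```text
clock: 1.1
position: [0.4247, 0.2599, 0.3313]
tool_rot: [3.142, -0.0, 3.042]
force: [1.7, 0.7, -0.3]
grip_width: 0.0002
finger_force: 0.0
```

```bash
python3 -c "
from h import *
go([-.05,0,.33])"
```

```text
shift [-0.1939 -0.226   0.0013] turn [ 0.     -0.      0.0001] F [ 1.7  0.7 -0.3] unitpos [-0.244   0.2259  0.3313] 1.1
```

>>> {"fn": "move_arm", "kwargs": {
  "moves": [
    [[0,-0.19,-0.22,0,0,0,0],[0,-0.19,-0.22,0,0,0,0],[0,-0.19,-0.22,0,0,0,0],[0,-0.19,-0.22,0,0,0,0],[0,-0.19,-0.22,0,0,0,0]]
  ]
}}

```text
clock: 1.6
position: [0.5684, 0.0554, 0.3312]
tool_rot: [-3.142, -0.0, 3.042]
force: [0.5, 1.0, 1.0]
grip_width: 0.0
finger_force: 0.0
```

```bash
python3 -c "
from h import *
go([-.05,0,.21])"
```

```text
shift [-0.0305 -0.0369  0.1212] turn [-0.     -0.      0.0001] F [0.5 1.  1. ] unitpos [-0.0805  0.0369  0.3312] 1.6
```

>>> {"fn": "move_arm", "kwargs": {
  "moves": [
    [[0,-0.03,-0.037,0,0,0,0],[0,-0.03,-0.037,0.03,0,0,0],[0,-0.03,-0.037,0.06,0,0,0],[0,-0.03,-0.037,0.08,0,0,0],[0,-0.03,-0.037,0.08,0,0,0]]
  ]
}}

```text
clock: 2.1
position: [0.5925, 0.0174, 0.2487]
tool_rot: [-3.14, -0.004, 3.041]
force: [0.1, 0.6, 1.0]
grip_width: 0.0002
finger_force: 0.0
```

Run:
```python
from h import *
go([-.052,0,.19])
f=bot.grab_frame('scene');cv2.imwrite('pics/s1.png',cv2.resize(f[130:280,160:360,::-1],(800,600),interpolation=cv2.INTER_CUBIC))
```

```text
shift [-0.0009 -0.0014  0.0587] turn [-0.0002 -0.0007  0.    ] F [0.1 0.6 1. ] unitpos [-0.0527  0.0014  0.2487] 2.1
```

View pics/s1.png

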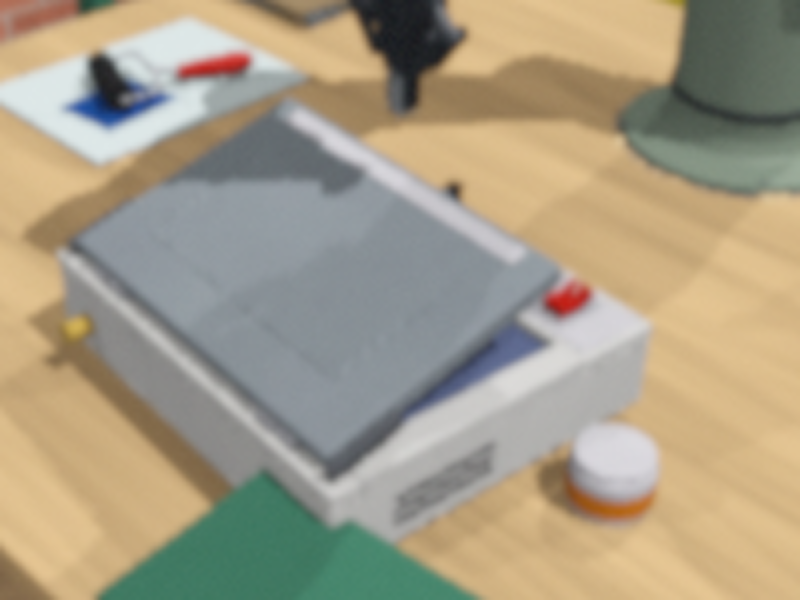

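The tip (≈(400,105)) hangs about 60 mm above the trim's middle (≈(405,180)), and the lid is about 0.3 open. I'm lowering it slowly.

>>> {"fn": "move_arm", "kwargs": {
  "moves": [
    [[0,0,0,0.012,0,0,0],[0,0,0,0.024,0,0,0],[0,0,0,0.034,0,0,0],[0,0,0,0.042,0,0,0],[0,0,0,0.048,0,0,0]]
  ]
}}

```text
clock: 2.65
position: [0.5937, 0.0175, 0.2025]
tool_rot: [-3.141, -0.0, 3.041]
force: [-0.1, 0.3, -0.5]
grip_width: 0.0002
finger_force: 0.0
```

>>> {"fn": "move_arm", "kwargs": {
  "moves": [
    [[0,0,0,0.006,0,0,0],[0,0,0,0.012,0,0,0],[0,0,0,0.018,0,0,0],[0,0,0,0.024,0,0,0],[0,0,0,0.03,0,0,0]]
  ]
}}

```text
clock: 3.15
position: [0.5938, 0.0175, 0.173]
tool_rot: [3.142, 0.0, 3.041]
force: [-1.2, 0.3, 3.7]
grip_width: -0.0002
finger_force: 1.4
```

>>> {"fn": "move_arm", "kwargs": {
  "moves": [
    [[0,0.003,0,0.006,0,0,0],[0,0.005,0,0.012,0,0,0],[0,0.007,0,0.018,0,0,0],[0,0.009,0,0.024,0,0,0],[0,0.01,0,0.03,0,0,0]]
  ]
}}

```text
clock: 3.65
position: [0.5837, 0.0185, 0.1429]
tool_rot: [-3.142, -0.0, 3.041]
force: [0.2, -0.6, 2.5]
grip_width: 0.0
finger_force: 1.2
```

```bash
python3 -c "
from h import *
go([-.066,0,.118])"
```

```text
shift [ 0.0044 -0.0016  0.0249] turn [-0. -0.  0.] F [ 0.2 -0.6  2.5] unitpos [-0.0616  0.0016  0.1429] 3.65
```

>>> {"fn": "move_arm", "kwargs": {
  "moves": [
    [[0,0.001,0,0.006,0,0,0],[0,0.002,0,0.012,0,0,0],[0,0.003,0,0.017,0,0,0],[0,0.004,0,0.021,0,0,0],[0,0.004,0,0.023,0,0,0]]
  ]
}}

```text
clock: 4.15
position: [0.5797, 0.0189, 0.1199]
tool_rot: [-3.141, -0.001, 3.041]
force: [-1.1, -0.7, 2.2]
grip_width: 0.0001
finger_force: 1.2
```

>>> {"fn": "move_arm", "kwargs": {
  "moves": [
    [[0,0,0,0.001,0,0,0],[0,0,0,0.002,0,0,0],[0,0,0,0.003,0,0,0]]
  ]
}}

```text
clock: 4.45
position: [0.5797, 0.0189, 0.1173]
tool_rot: [-3.142, -0.001, 3.041]
force: [-2.1, -0.2, 3.1]
grip_width: 0.0
finger_force: 1.2
```

>>> {"fn": "move_arm", "kwargs": {
  "moves": [
    [[0,0,0,0.001,0,0,0],[0,0,0,0.002,0,0,0],[0,0,0,0.002,0,0,0]]
  ]
}}

```text
clock: 4.75
position: [0.5798, 0.0189, 0.1152]
tool_rot: [-3.142, -0.0, 3.041]
force: [-1.4, 0.5, 1.8]
grip_width: -0.0001
finger_force: 1.2
```

>>> {"fn": "move_arm", "kwargs": {
  "moves": [
    [[0,0,0,0.001,0,0,0],[0,0,0,0.002,0,0,0],[0,0,0,0.002,0,0,0]]
  ]
}}

```text
clock: 5.05
position: [0.5798, 0.0189, 0.1134]
tool_rot: [3.142, -0.0, 3.041]
force: [-4.5, -0.2, 8.0]
grip_width: 0.0
finger_force: 3.8
```

Run:
```python
from h import *
go([-.066,0,.118])
f=bot.grab_frame('scene');cv2.imwrite('pics/s2.png',cv2.resize(f[130:280,160:360,::-1],(800,600),interpolation=cv2.INTER_CUBIC))
```

```text
shift [ 0.0006 -0.0016 -0.0046] turn [ 0. -0.  0.] F [-4.5 -0.2  8. ] unitpos [-0.0654  0.0016  0.1134] 5.05
```

View pics/s2.png

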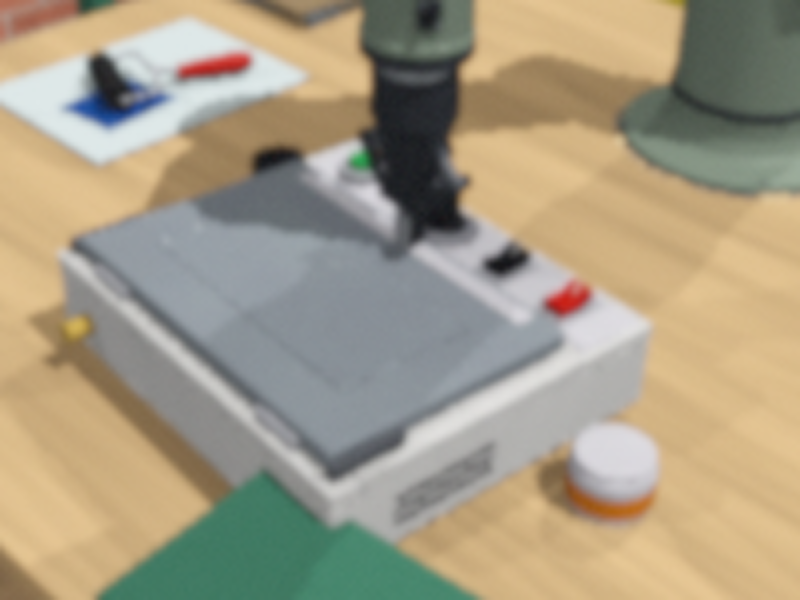

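The lid is down flush in the picture, with 8 N at the stop. Next I lift off and go over the red rocker.

>>> {"fn": "move_arm", "kwargs": {
  "moves": [
    [[0,0,0,-0.02,0,0,0],[0,0,0,-0.05,0,0,0],[0,0.026,0.043,-0.05,0,0,0],[0,0.052,0.086,-0.05,0,0,0],[0,0.081,0.138,-0.05,0,0,0]]
  ]
}}

```text
clock: 5.6
position: [0.5164, 0.1564, 0.1635]
tool_rot: [3.141, 0.001, 3.04]
force: [1.4, 0.6, 0.1]
grip_width: -0.0
finger_force: 0.0
```

>>> {"fn": "move_arm", "kwargs": {
  "moves": [
    [[0,0,0,0,0,0,0],[0,0,0,0,0,0,0]]
  ]
}}

```text
clock: 5.8
position: [0.517, 0.1562, 0.1634]
tool_rot: [3.141, 0.0, 3.044]
force: [-0.3, 0.4, 0.2]
grip_width: 0.0
finger_force: 0.0
```

Run:
```python
from h import *
go([-.146,.14,.125])
f=bot.grab_frame('scene');cv2.imwrite('pics/s3.png',cv2.resize(f[130:280,160:360,::-1],(800,600),interpolation=cv2.INTER_CUBIC))
f=bot.grab_frame('top');cv2.imwrite('pics/t3.png',f[:,:,::-1])
h=cv2.cvtColor(f,cv2.COLOR_RGB2HSV);H,S,V=cv2.split(h);w=np.zeros(H.shape,bool);w[190:225,260:300]=1
for b in blob(w&(H>45)&(H<80)&(S>100),8,500): print(b[1],U.inv().apply(ray('top',b[1],.117)-O))
```

```text
shift [0.0043 0.0081 0.0384] turn [0.     0.0001 0.0004] F [-0.3  0.4  0.2] unitpos [-0.1417  0.1319  0.1634] 5.8
[280.8125 211.6875] [-0.12941648 -0.1386776   0.117     ]
```

View pics/s3.png

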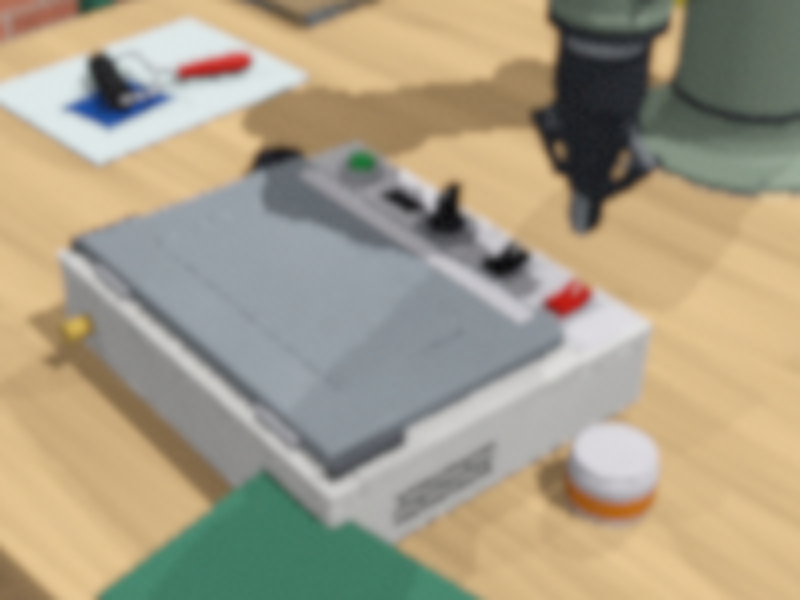

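The lid stays shut, and the tip (585,228) hangs over the red rocker's near end (580,288). I correct the position and descend.

>>> {"fn": "move_arm", "kwargs": {
  "moves": [
    [[0,0.004,0.008,0.01,0,0,0],[0,0.004,0.008,0.022,0,0,0],[0,0.004,0.008,0.032,0,0,0],[0,0.004,0.008,0.038,0,0,0],[0,0.004,0.008,0.038,0,0,0]]
  ]
}}

```text
clock: 6.4
position: [0.5135, 0.1629, 0.1241]
tool_rot: [-3.14, -0.002, 3.041]
force: [0.5, -0.0, -0.1]
grip_width: 0.0002
finger_force: 0.0
```

```bash
python3 -c "
from h import *
go([-.146,.14,.108])"
```

```text
shift [0.0001 0.0018 0.0161] turn [-0.0002 -0.0002 -0.    ] F [ 0.5 -0.  -0.1] unitpos [-0.1459  0.1383  0.1241] 6.4
```

>>> {"fn": "move_arm", "kwargs": {
  "moves": [
    [[0,0,0,0.004,0,0,0],[0,0,0,0.007,0,0,0],[0,0,0,0.01,0,0,0],[0,0,0,0.012,0,0,0],[0,0,0,0.014,0,0,0]]
  ]
}}

```text
clock: 6.9
position: [0.5138, 0.1635, 0.1112]
tool_rot: [3.142, -0.0, 3.041]
force: [-1.1, 0.2, 1.8]
grip_width: 0.0001
finger_force: 0.9
```

>>> {"fn": "move_arm", "kwargs": {
  "moves": [
    [[0,0,0,0.001,0,0,0],[0,0,0,0.002,0,0,0],[0,0,0,0.002,0,0,0]]
  ]
}}

```text
clock: 7.2
position: [0.514, 0.1634, 0.1092]
tool_rot: [-3.142, 0.0, 3.041]
force: [-0.3, 0.7, 0.2]
grip_width: 0.0001
finger_force: 0.3
```

>>> {"fn": "move_arm", "kwargs": {
  "moves": [
    [[0,0,0,0.001,0,0,0],[0,0,0,0.002,0,0,0],[0,0,0,0.002,0,0,0]]
  ]
}}

```text
clock: 7.5
position: [0.5137, 0.1635, 0.1074]
tool_rot: [-3.142, -0.0, 3.041]
force: [-4.0, -0.4, 8.7]
grip_width: 0.0003
finger_force: 4.1
```

At 8.7 N the rocker is against its stop. Next I move to the black rocker, 75 mm to the right.

>>> {"fn": "move_arm", "kwargs": {
  "moves": [
    [[0,0,0,-0.02,0,0,0],[0,0,0,-0.04,0,0,0],[0,0,-0.04,-0.04,0,0,0],[0,0,-0.075,-0.04,0,0,0],[0,0,-0.075,-0.04,0,0,0]]
  ]
}}

```text
clock: 8.0
position: [0.5062, 0.0843, 0.1476]
tool_rot: [-3.14, 0.0, 3.036]
force: [0.6, 0.6, 1.0]
grip_width: -0.0001
finger_force: 0.0
```

Run:
```python
from h import *
go([-.146,.065,.124])
f=bot.grab_frame('scene');cv2.imwrite('pics/s4.png',cv2.resize(f[150:240,240:360,::-1],(800,600),interpolation=cv2.INTER_CUBIC))
```

```text
shift [0.0008 0.0057 0.0236] turn [-0.0002  0.0001 -0.0008] F [0.6 0.6 1. ] unitpos [-0.1453  0.0593  0.1476] 8.0
```

View pics/s4.png

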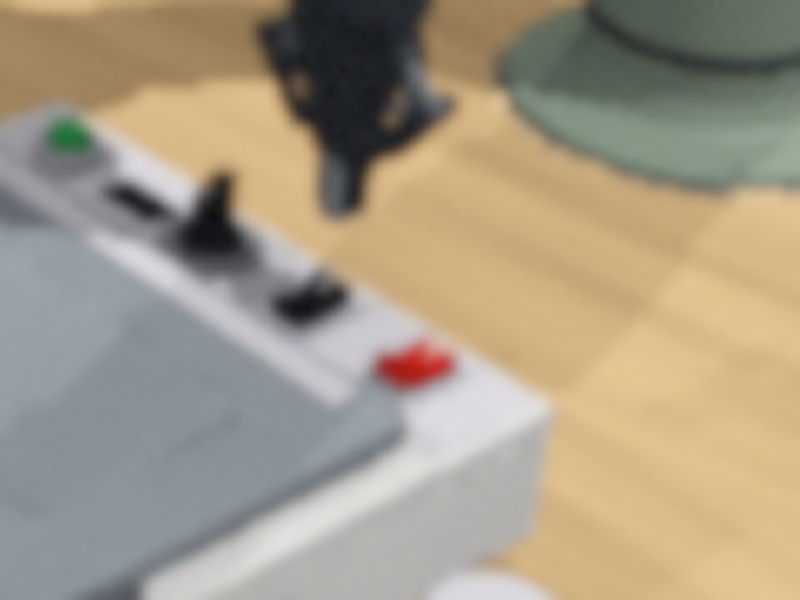

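The red rocker now stands up at its far end (≈(390,355)), so it is on, and the tip is above the black one. Next I descend.

>>> {"fn": "move_arm", "kwargs": {
  "moves": [
    [[0,0,0.002,0.008,0,0,0],[0,0,0.002,0.016,0,0,0],[0,0,0.002,0.022,0,0,0],[0,0,0.002,0.022,0,0,0]]
  ]
}}

```text
clock: 8.45
position: [0.5061, 0.0912, 0.1241]
tool_rot: [-3.141, -0.002, 3.042]
force: [-0.9, 0.5, 0.1]
grip_width: 0.0
finger_force: 0.0
```

```bash
python3 -c "
from h import *
go([-.146,.065,.108])"
```

```text
shift [-0.0001 -0.0012  0.0161] turn [-0.0001 -0.0003  0.0002] F [-0.9  0.5  0.1] unitpos [-0.1461  0.0662  0.1241] 8.45
```

>>> {"fn": "move_arm", "kwargs": {
  "moves": [
    [[0,0,-0.001,0.004,0,0,0],[0,0,-0.001,0.007,0,0,0],[0,0,-0.001,0.01,0,0,0],[0,0,-0.001,0.012,0,0,0],[0,0,-0.001,0.014,0,0,0]]
  ]
}}

```text
clock: 8.95
position: [0.5065, 0.0898, 0.1112]
tool_rot: [3.142, -0.0, 3.041]
force: [-1.2, 0.4, 2.5]
grip_width: 0.0004
finger_force: 0.9
```

>>> {"fn": "move_arm", "kwargs": {
  "moves": [
    [[0,0,0,0.001,0,0,0],[0,0,0,0.002,0,0,0],[0,0,0,0.0025,0,0,0],[0,0,0,0.003,0,0,0],[0,0,0,0.003,0,0,0]]
  ]
}}

```text
clock: 9.45
position: [0.5065, 0.0898, 0.1083]
tool_rot: [3.142, 0.0, 3.041]
force: [-2.0, 0.1, 3.0]
grip_width: -0.0001
finger_force: 1.4
```

>>> {"fn": "move_arm", "kwargs": {
  "moves": [
    [[0,0,0,0.001,0,0,0],[0,0,0,0.001,0,0,0]]
  ]
}}

```text
clock: 9.65
position: [0.5063, 0.0899, 0.1074]
tool_rot: [3.142, -0.0, 3.041]
force: [-4.0, 0.6, 8.9]
grip_width: 0.0001
finger_force: 4.2
```

The black rocker is at its stop too, with the same height and force as the red. I lift well over the dial and go to the green button.

>>> {"fn": "move_arm", "kwargs": {
  "moves": [
    [[0,0,0,-0.035,0,0,0],[0,0,0,-0.075,0,0,0],[0,0,0,-0.075,0,0,0],[0,0,-0.045,-0.075,0,0,0],[0,0,-0.09,-0.075,0,0,0]]
  ]
}}

```text
clock: 10.15
position: [0.4976, 0.0, 0.1824]
tool_rot: [3.141, 0.001, 3.044]
force: [1.3, -1.3, -0.5]
grip_width: -0.0001
finger_force: 0.0
```

>>> {"fn": "move_arm", "kwargs": {
  "moves": [
    [[0,-0.006,-0.04,0,0,0,0],[0,-0.012,-0.08,0,0,0,0],[0,-0.017,-0.115,0,0,0,0],[0,-0.017,-0.115,0,0,0,0],[0,-0.017,-0.115,0,0,0,0]]
  ]
}}

```text
clock: 10.65
position: [0.5029, -0.1164, 0.1821]
tool_rot: [-3.142, -0.0, 3.04]
force: [1.1, 0.3, -0.4]
grip_width: -0.0001
finger_force: 0.0
```

Run:
```python
from h import *
go([-.129,-.14,.125])
f=bot.grab_frame('scene');cv2.imwrite('pics/s5.png',cv2.resize(f[150:240,240:360,::-1],(800,600),interpolation=cv2.INTER_CUBIC))
```

```text
shift [0.0005 0.0007 0.0571] turn [-0.     -0.     -0.0002] F [ 1.1  0.3 -0.4] unitpos [-0.1285 -0.1407  0.1821] 10.65
```

View pics/s5.png

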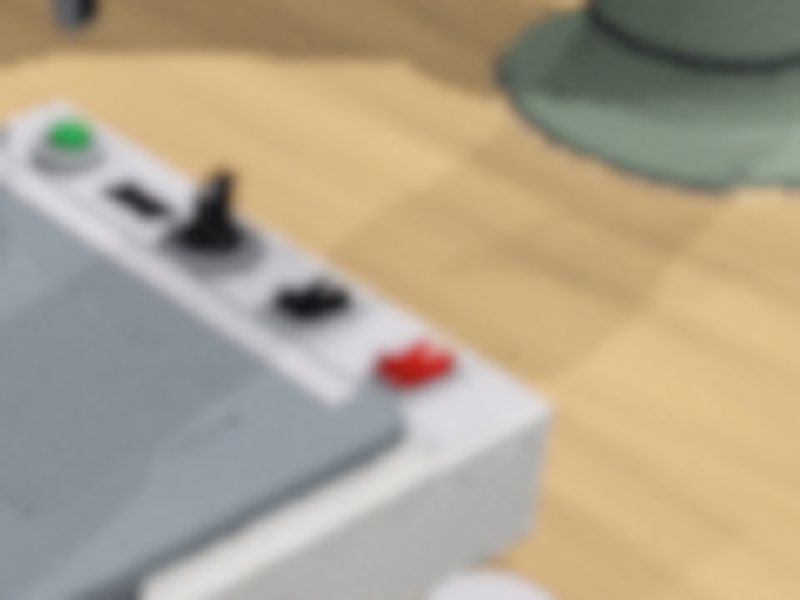

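Both rockers look tilted alike (on), the dial is unmoved, and the tip (75,15) is straight above the green button (70,135). Next I descend.

>>> {"fn": "move_arm", "kwargs": {
  "moves": [
    [[0,0,0,0.018,0,0,0],[0,0,0,0.036,0,0,0],[0,0,0,0.05,0,0,0],[0,0,0,0.057,0,0,0],[0,0,0,0.057,0,0,0]]
  ]
}}

```text
clock: 11.2
position: [0.5027, -0.1149, 0.1247]
tool_rot: [3.141, -0.001, 3.043]
force: [-0.4, 0.0, 0.6]
grip_width: 0.0
finger_force: 0.0
```

>>> {"fn": "move_arm", "kwargs": {
  "moves": [
    [[0,0,0,0.004,0,0,0],[0,0,0,0.007,0,0,0],[0,0,0,0.01,0,0,0],[0,0,0,0.012,0,0,0],[0,0,0,0.012,0,0,0]]
  ]
}}

```text
clock: 11.7
position: [0.5032, -0.1158, 0.1134]
tool_rot: [3.141, 0.001, 3.041]
force: [1.1, 1.1, 5.0]
grip_width: 0.0001
finger_force: 2.2
```

>>> {"fn": "move_arm", "kwargs": {
  "moves": [
    [[0,0,0,0.0015,0,0,0],[0,0,0,0.0015,0,0,0]]
  ]
}}

```text
clock: 11.9
position: [0.5032, -0.1158, 0.1119]
tool_rot: [3.141, 0.0, 3.042]
force: [0.8, 2.2, 5.2]
grip_width: 0.0001
finger_force: 2.8
```

>>> {"fn": "move_arm", "kwargs": {
  "moves": [
    [[0,0,0,-0.02,0,0,0],[0,0,0,-0.06,0,0,0],[0,0,0,-0.1,0,0,0],[0,0,0,-0.1,0,0,0],[0,0,0,-0.1,0,0,0]]
  ]
}}

```text
clock: 12.4
position: [0.5031, -0.1159, 0.2124]
tool_rot: [3.141, 0.001, 3.041]
force: [-0.4, 0.0, 0.1]
grip_width: 0.0004
finger_force: 0.0
```

Run:
```python
from h import *
f=bot.grab_frame('scene');cv2.imwrite('pics/s6.png',cv2.resize(f[130:280,160:360,::-1],(800,600),interpolation=cv2.INTER_CUBIC))
```

```text
(no output)
```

View pics/s6.png

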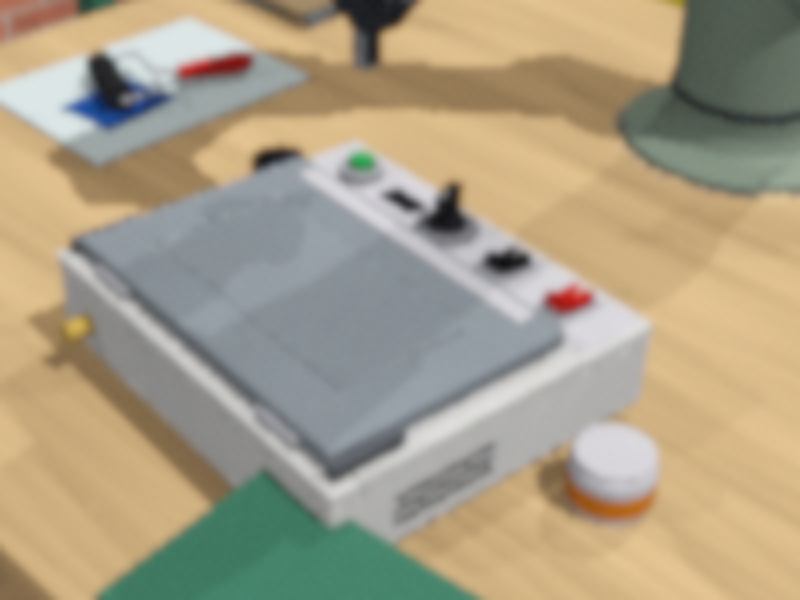

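The lid is shut, both rockers are over, the green button (362,162) is up again, and nothing else has moved. I'm handing in.

```bash
python3 -c "
from workcell import bot
print(bot.job_done())"
```

```text
the job is handed in; nothing more can be done
None
```

I pushed the lid shut, pressed the mains and then the vacuum rocker to their stops, and tapped start, which came up again; no reading I took showed over about 10 N, the job was handed in at about 12.5 s of the 48 s, and it returned no verdict.

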